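# Refit the drive gear of the sole stitcher

## Task

Put the loose drive gear back into the open gearcase of the sole stitcher. Take it out of its wooden cradle, stand it toothed end down on the bench and let go of it, then take it again from above by its square shank, lower it over the stub shaft and rock it to and fro about its axis, without forcing it, until its teeth drop between those of the big gear and you have it fully home. Only then let go of it. Leave the tin, the hammer, the oil bottle and the shoe last where they are.

Things in the scene. Friction and masses are not known exactly. Their poses are not given: they have to be found in the camera images.
- gear: Loose steel spur gear, about 0.25 to 0.5 kg: a toothed disc (55 mm over the tips, 14 mm thick, 12 teeth) with a square shank, 22 x 22 mm, 60 mm long, on one side; 74 mm long in all. Origin: centre of the toothed end's outer face; z runs from it along the shank (disc 0-14 mm, shank 14-74 mm); x, y are square to the shank's flats. A gap between two teeth faces each flat.
- shank_end (a point): Centre of the free end of the gear's square shank, on the gear's axis 74 mm from its origin; axes as gear. From the toothed end a blind square bore, 14 mm wide and 40 mm deep, takes the stub shaft with 1 mm play each side, so the gear can turn on the stub.
- cradle: Fixed wooden cradle, 84 (x) x 104 (y) mm, base 15 mm thick. Origin: on the bench under its centre. The gear starts in it with its axis 42 mm above the bench, along the cradle's y: toothed face at y = -37 mm, shank towards +y, two flats upright. The shank's last 9 mm lie in a slot of a block (y 28 to 48 mm, as high as the axis); from disc to block the shank is free all round, 16 mm above the base.
- gearcase: Fixed green gearcase, an open tray 165 (x) x 114 (y) mm, floor 20 mm and rim 34 mm above the bench, rim at least 9 mm clear of the seated gear. It carries the stub shaft and the big gear. Origin: on the bench under the stub's axis; x points to the big gear.
- seat (a point): Point on the upright stub shaft's axis, at the face on which the gear's toothed end sits when fully home: 30 mm above the bench. The stub is 12 mm in diameter and rises 36 mm above this point, its last 8 mm a cone. Axes as gearcase, z up.
- mate_top (a point): Centre of the top face of the big gear: 16 teeth with square edges, 71 mm over the tips, 56.3 mm from the stub's axis, teeth 28-42 mm above the bench, nut up to 52 mm. It is braked. The turn of its teeth is not given and differs each time. The loose gear rests on them 12 mm short of home until they mesh; play in mesh about 0.04 rad either side, its tooth spacing 0.52 rad.
- tin: Bystander: glue tin, 90 mm in diameter, 110 mm high, standing. Origin: centre of its underside.
- hammer: Bystander: hammer lying on the bench, about 0.3 m long. Origin near its middle.
- oil: Bystander: white oil bottle, 48 mm in diameter, 120 mm high, standing. Origin: centre of its underside.
- last: Bystander: wooden shoe last, about 240 x 74 mm, 85 mm high, lying sole down. Origin under its middle.
There are look-alikes about, which are no part of the job. Of the things like the gear, leave any that is pink, red or yellow; of the rest the smaller one is meant.

How it is judged:
By the outcome, as a careful person would: the job done as asked, in the order asked, and still so for the second after the job is handed in, with the robot touching nothing.
It also fails if it takes over 69 s, if anything falls off the work surface, if the arm or the gripper's body presses on something with over 40 N, if the wrist force passes 120 N, or if a joint passes its speed limit or range.

## Robot

A 6-joint arm with a two-finger parallel gripper is mounted at the origin on the work surface. World frame = base frame: x ahead of the robot, y to its left, z up, the work surface at z = 0. Lengths are in m, angles in rad, forces in N, time in s.
With the tool pointing down it reaches from about 0.35 to 0.975 m from the base axis. Payload 4.9 kg.
Tool frame: the origin (TCP) lies at the very end of the fingers, on their centre line; the grasp point (between the pads) lies 19 mm behind it; z points along the fingers, y is the line along which they close (so a half turn about z gives the same grasp; the last joint's range is limited). The gripper opens to 85 mm and grips with 20 to 120 N. Pads are 22 mm wide; open, the fingers measure 114 mm over their backs; the gripper's body (76 mm by 85 mm) begins 54 mm behind the grasp point. The pads swing forward as they close: fully open they stand 13 mm farther back than shut.
Start: joints at [-0.119, 0.053, 1.613, -0, 1.476, -0.119], TCP at [0.625, 0, 0.231] pointing down, gripper open.
Joint ranges: [-3.01, 3.01], [-1.01, 2.22], [0.06, 2.58], [-1.02, 4.17], [0.09, 2.62], [-3.14, 3.14]. Speed limits (rad/s): [2.57, 2.57, 3.14, 3.14, 3.14, 3.14].

## Interface

Orientations are given as a unit quaternion [w, x, y, z].
In Python, from plant import state, optics, ticket, nets gives the robot as it stands. The module is installed in compiled form; this text tells all that it offers.
- The arm moves only by the shell command python3 -m inch 'ROWS' [OPENING]. ROWS is JSON, a list of rows, each an object of numbers: "dx", "dy", "dz": the shift along the tool's x, y, z as a fraction of full scale; "rx", "ry", "rz": the turn, a rotation vector about the tool's x, y, z as a fraction of full scale. In form: [{"dx": .., "dy": .., "dz": .., "rx": .., "ry": .., "rz": ..}, ...]. A call has 1 to 5 rows; each row is the pose to reach, as a shift and turn from the pose commanded when the call began, along the tool's axes at that moment; what a row does not reach only later rows make up. Full scale, the value 1, is 0.8 m for a shift and 1.5 rad for a turn. A row lasts 1/10 s, in which the tool goes at most 50 mm and 8.59 degrees, less where a joint would pass 70% of its speed; a pose out of reach is approached as far as the arm can. A call with a number of a shift or a turn outside -1 to 1 is refused whole. A call with a gripper value outside its range is refused whole. OPENING is the opening, from -1 (shut) to 1 (fully open), set as the call begins (- or left out, the last holds). The fingers move at their own pace and stop on an object; the grip force is fixed at half the most. Time passes only in rows, so rows that repeat a pose let the fingers close. It gives the time, the measured TCP pose, the force, the opening and the grip force at its end, in the units of the state.
- state(): the state, without advancing time (a new reading comes with each control period).
- optics.grab_frame(name): name is "scene" or "side" or "wrist"; returns the picture (480x640x3 uint8, red, green, blue); there is no depth.
- optics.camera_info(name): a dict with "fx", "fy", "cx", "cy" (pixels), "R" (3x3) and "t" (3): a world point X has camera coordinates R X + t. Camera axes: x right, y down, z forward; pixel columns grow to the right and rows downward; lengths in m; the calibration is good to about 2 mm. A picture is of the moment at which its call begins: read the wrist's pose just before it. camera_info takes no time and is no camera call; for the wrist camera it gives the pose at the moment of the call.
- ticket.job_done(): hands the job in; it is judged then, once.
Trained networks look in the newest picture that a camera, given by its name, has taken for a name from the list of things; names that differ only in an ending like _2 or _b are one class to them, and where a whole thing is asked for, a point or a joint stands for the part that bears it (a point fixed in the world has none). Each returns a list of dicts, best first, with "confidence" (0 to 1); they miss things now and then, are a little off and sometimes report something else, mostly with a low value. They report only what shows in the picture. A call takes as long as a camera call. They do not tell look-alikes from the thing itself.
- nets.boxes_of(camera, name): "bbox" ([centre column, centre row, width, height] in pixels, round what is visible of it).
- nets.outline_of(camera, name): "pixels" (480x640 bool, what is visible of it) and "bbox" ([centre column, centre row, width, height] in pixels, round what is visible of it).
The state is a dict: "time": time; "joint_pos": joint angles; "joint_vel": joint speeds; "joint_efforts": joint torques, N m; "tool_pos": TCP position; "tool_rot": TCP orientation; "contact_force": force on the tool from outside, world axes, zero at the start; "ft_torque": the same for the moment, N m; "gripper_width": opening from 0.0 (shut) to 1.0 (fully open); "grasp_force": force on a finger pad.
Only numpy, scipy, OpenCV 4.12 (cv2) and the standard library are available. Lean on these libraries where they do the work, as an engineer would, in place of code of your own. Each camera call takes 0.05 s, during which the arm holds its last target. There are 200 camera calls.

## Working session

There is one attempt and no reset: what is moved stays moved. The work goes in short steps, Python scripts to look and compute and a shell command to move; the robot and the scene stay as the last step left them, time stands still between calls to the robot, and variables do not carry over. Pictures are saved under pics/ and viewed, at most 10 in all, crops included, and the job is handed in when it is done.

```bash
mkdir -p pics; cat > h.py <<'E'
import numpy as np, cv2
from plant import state, optics, ticket, nets
def ray(cam,u,v):
    c=optics.camera_info(cam);R=np.array(c["R"]);t=np.array(c["t"])
    d=R.T@np.array([(u-c["cx"])/c["fx"],(v-c["cy"])/c["fy"],1]);return -R.T@t,d
def atz(cam,u,v,z):
    o,d=ray(cam,u,v);return o+d*(z-o[2])/d[2]
def proj(cam,X,c=None):
    c=c or optics.camera_info(cam);p=np.array(c["R"])@np.array(X,float)+np.array(c["t"])
    return np.array([c["fx"]*p[0]/p[2]+c["cx"],c["fy"]*p[1]/p[2]+c["cy"]])
def save(cam,name):
    im=optics.grab_frame(cam);cv2.imwrite("pics/"+name,im[:,:,::-1]);return im
E
python3 - <<'E'
from h import *
for cam in ["scene","side"]:
    save(cam,cam+"0.png")
    c=optics.camera_info(cam);print(cam,-np.array(c["R"]).T@c["t"],c["fx"])
    for n in ["gear","cradle","gearcase","mate_top","tin","hammer","oil","last"]:
        print(n,[(np.round(d["bbox"]).tolist(),round(d["confidence"],2)) for d in nets.boxes_of(cam,n)][:4])
print(state())
E
```

```text
scene [ 1.01292117 -0.55427394  0.80767344] 478.0021282955616
gear [([337.0, 198.0, 28.0, 27.0], 0.84), ([384.0, 221.0, 36.0, 34.0], 0.76), ([398.0, 269.0, 22.0, 39.0], 0.73), ([305.0, 165.0, 31.0, 37.0], 0.64)]
cradle [([342.0, 208.0, 52.0, 27.0], 0.81)]
gearcase [([234.0, 308.0, 101.0, 74.0], 0.71)]
mate_top [([235.0, 305.0, 96.0, 79.0], 0.71)]
tin [([359.0, 292.0, 47.0, 67.0], 0.74)]
hammer [([166.0, 420.0, 127.0, 116.0], 0.56), ([335.0, 197.0, 26.0, 25.0], 0.32)]
oil [([437.0, 174.0, 24.0, 44.0], 0.96), ([235.0, 310.0, 100.0, 77.0], 0.63)]
last [([390.0, 148.0, 67.0, 52.0], 0.69)]
side [ 0.43154124 -0.92384315  1.13386289] 538.0286976212928
gear [([244.0, 191.0, 25.0, 37.0], 0.83), ([344.0, 203.0, 18.0, 30.0], 0.81), ([274.0, 243.0, 41.0, 33.0], 0.79), ([380.0, 220.0, 21.0, 19.0], 0.65)]
cradle [([339.0, 150.0, 7.0, 16.0], 0.65), ([301.0, 201.0, 30.0, 30.0], 0.58), ([326.0, 316.0, 87.0, 60.0], 0.51)]
gearcase [([327.0, 313.0, 84.0, 62.0], 0.84)]
mate_top [([326.0, 320.0, 85.0, 64.0], 0.74)]
tin [([387.0, 253.0, 39.0, 52.0], 0.74)]
hammer [([354.0, 403.0, 125.0, 40.0], 0.77)]
oil 
[... 161 characters left out ...]
01,  5.26822790e-02,  1.61289925e+00, -6.17575641e-06,
        1.47598239e+00, -1.19028025e-01]), 'joint_vel': array([-3.03429058e-05,  1.35442724e-03,  2.35669399e-04, -8.32039372e-05,
       -8.13859696e-04,  9.61056515e-04]), 'joint_efforts': array([-3.37105303e-04, -3.93677974e+01, -3.70464885e+01, -2.34370073e-04,
        4.27475043e-04,  7.99701979e-06]), 'tool_pos': array([ 6.24986341e-01, -6.54016214e-06,  2.31315020e-01]), 'tool_rot': array([1.31945178e-05, 7.07100546e-01, 7.07113016e-01, 6.46522780e-06]), 'contact_force': array([0.40104333, 0.42564149, 0.04854812]), 'ft_torque': array([-0.00046805,  0.03698643, -0.01294153]), 'grasp_force': 0.0, 'gripper_width': 0.9951345674864825}
```

View pics/scene0.png

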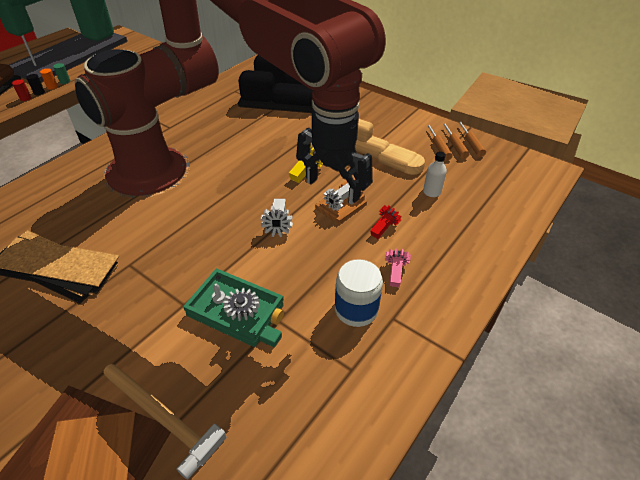

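View pics/side0.png

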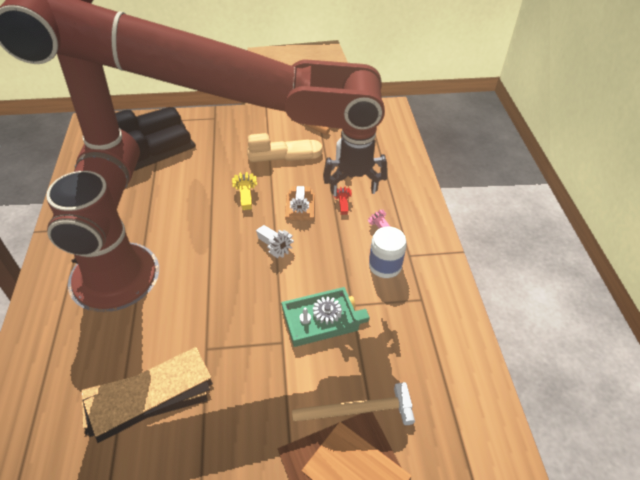

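Scene: the steel gear in the cradle is at scene (337,198) / side (300,203). The other steel gear lies on the bench at scene (277,218) / side (275,243) and is larger. The yellow, red and pink ones are excluded. So the cradle gear is the one meant. I'll confirm it with a crop and locate both it and the gearcase.

```bash
python3 - <<'E'
from h import *
im=cv2.imread("pics/scene0.png")[150:250,240:420]
im2=cv2.imread("pics/side0.png")[170:270,230:410]
cv2.imwrite("pics/crop1.png",cv2.resize(np.vstack([im,im2]),None,fx=3,fy=3,interpolation=cv2.INTER_CUBIC))
print("big steel: scene",atz("scene",277,218,.03),"side",atz("side",275,243,.03))
print("cradle gear disc: scene",atz("scene",333,200,.042),"side",atz("side",299,206,.042))
print("mate: ",atz("scene",240,303,.045),atz("side",327,309,.045))
print("stub: ",atz("scene",217,293,.06),atz("side",305,315,.06))
c=optics.camera_info("wrist");print("wrist",-np.array(c["R"]).T@c["t"],np.array(c["R"]),c["fx"])
save("wrist","w0.png")
for n in ["gear","cradle","gearcase"]:
  print(n,[(np.round(d["bbox"]).tolist(),round(d["confidence"],2)) for d in nets.boxes_of("wrist",n)][:4])
E
```

```text
big steel: scene [0.43225372 0.05183803 0.03      ] side [0.43061359 0.04666572 0.03      ]
cradle gear disc: scene [0.50699835 0.17499966 0.042     ] side [0.50642245 0.17075455 0.042     ]
mate:  [ 0.5470776  -0.19151327  0.045     ] [ 0.54509189 -0.19103341  0.045     ]
stub:  [ 0.50322456 -0.20875971  0.06      ] [ 0.48961541 -0.21306214  0.06      ]
wrist [0.62436749 0.07684278 0.37456991] [[ 9.99998479e-01  3.75245661e-04  1.70306027e-03]
 [-1.58897040e-04 -9.52907615e-01  3.03260699e-01]
 [ 1.73665636e-03 -3.03260508e-01 -9.52906107e-01]] 393.07504689090405
gear [([440.0, 90.0, 69.0, 109.0], 0.97), ([330.0, 5.0, 25.0, 11.0], 0.52)]
cradle [([169.0, 17.0, 113.0, 34.0], 0.9), ([229.0, 378.0, 212.0, 123.0], 0.48)]
gearcase [([233.0, 378.0, 212.0, 124.0], 0.55)]
```

View pics/crop1.png

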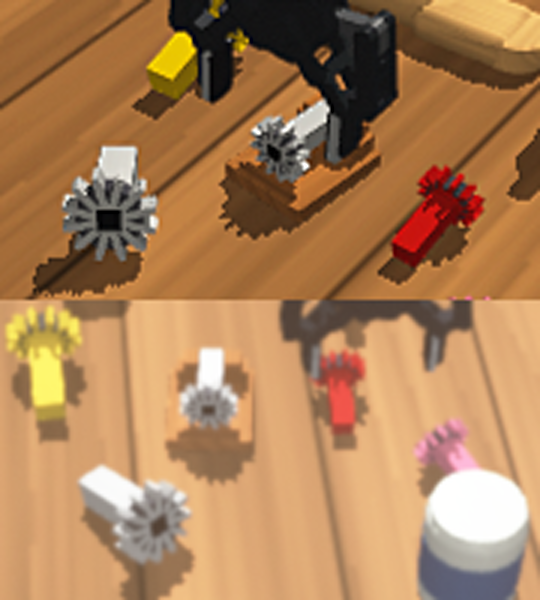

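View pics/w0.png

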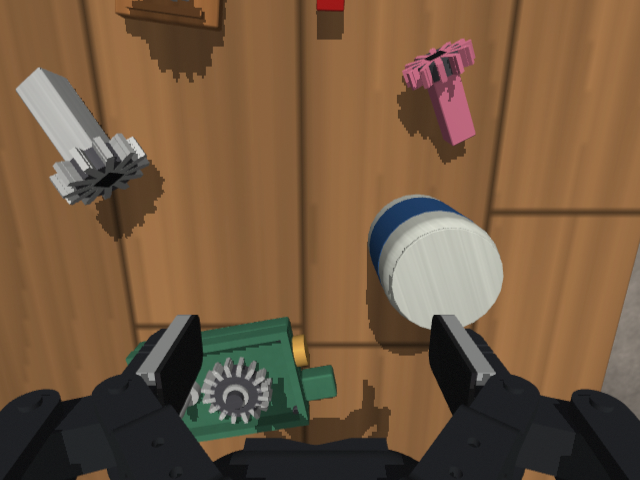

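The crop confirms it: the cradle gear (crop about 280,145 / 208,395) is clearly smaller than the steel one on the bench, so it is the target. Next I'll move the wrist camera over the cradle. The wrist picture also shows the gearcase at (235,390), the tin at (440,270) and the bigger steel gear at (90,140).

```bash
python3 -m inch '[{"dx":0.275,"dy":-0.145,"dz":-0.06},{"dx":0.275,"dy":-0.145,"dz":-0.06},{"dx":0.275,"dy":-0.145,"dz":-0.06},{"dx":0.275,"dy":-0.145,"dz":-0.06},{"dx":0.275,"dy":-0.145,"dz":-0.06}]'
python3 -m inch '[{"dx":0},{"dx":0},{"dx":0}]'
python3 - <<'E'
from h import *
s=state();print(s["tool_pos"],s["tool_rot"],s["joint_pos"])
save("wrist","w1.png")
c=optics.camera_info("wrist");print(repr(c))
for n in ["gear","cradle"]:
  for d in nets.outline_of("wrist",n)[:3]:
    print(n,np.round(d["bbox"]),d["confidence"])
E
```

```text
[6.24984454e-01 4.08122733e-06 2.31300051e-01] [-6.95913825e-06  7.07113440e-01  7.07100122e-01  1.30473767e-05] [-1.19010223e-01  5.26992665e-02  1.61290665e+00  2.92469392e-05
  1.47598155e+00 -1.18994157e-01]
{'fx': 393.07504689090405, 'fy': 393.07504689090405, 'cx': 315.39235948546434, 'cy': 243.14653712647325, 'R': array([[ 9.99998531e-01,  3.74870790e-04,  1.67273322e-03],
       [-1.50051548e-04, -9.52908627e-01,  3.03257525e-01],
       [ 1.70764431e-03, -3.03257330e-01, -9.52907171e-01]]), 't': array([-0.62501997, -0.04026758,  0.37914957])}
gear [ 82. 137. 133. 142.] 0.85
gear [439.  90.  73. 106.] 0.81
gear [330.   7.  26.  14.] 0.75
cradle [168.  17. 110.  33.] 0.72validation failed for argument at $[0]...
validation failed for argument at $[0]...
```

View pics/w1.png

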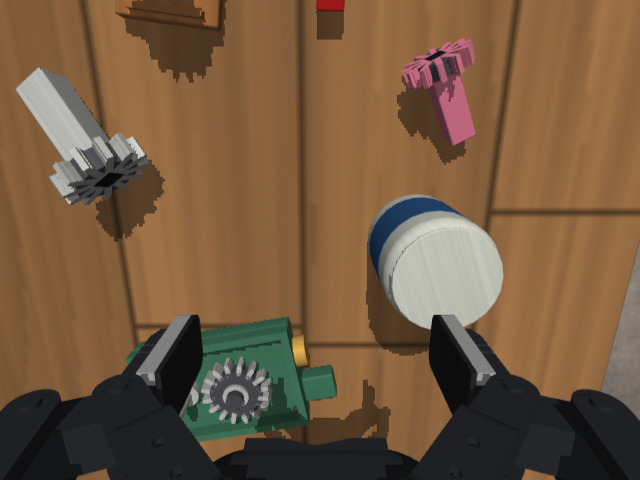

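The arm didn't move: the rows need all six keys. The picture is unchanged.

```bash
python3 -m inch '[{"dx":0.275,"dy":-0.145,"dz":-0.06,"rx":0,"ry":0,"rz":0},{"dx":0.275,"dy":-0.145,"dz":-0.06,"rx":0,"ry":0,"rz":0},{"dx":0.275,"dy":-0.145,"dz":-0.06,"rx":0,"ry":0,"rz":0},{"dx":0.275,"dy":-0.145,"dz":-0.06,"rx":0,"ry":0,"rz":0},{"dx":0.275,"dy":-0.145,"dz":-0.06,"rx":0,"ry":0,"rz":0}]'
python3 -m inch '[{"dx":0.0,"dy":0,"dz":0,"rx":0,"ry":0,"rz":0},{"dx":0.0,"dy":0,"dz":0,"rx":0,"ry":0,"rz":0}]'
python3 - <<'E'
from h import *
s=state();print(s["tool_pos"],s["tool_rot"],s["joint_pos"])
save("wrist","w2.png")
c=optics.camera_info("wrist");print(repr(c))
for n in ["gear","cradle"]:
  for d in nets.outline_of("wrist",n)[:3]:
    print(n,np.round(d["bbox"]),d["confidence"])
E
```

```text
time: 1.75
tool_pos: [0.5094, 0.2186, 0.2793]
tool_rot: [0.0, 0.707, 0.707, 0.0]
contact_force: [0.8, 0.6, 0.6]
gripper_width: 1.0
grasp_force: 0.0
time: 1.95
tool_pos: [0.5102, 0.2179, 0.2792]
tool_rot: [0.001, 0.706, 0.708, 0.0]
contact_force: [0.7, -0.4, -0.3]
gripper_width: 1.0
grasp_force: 0.0
[0.51023976 0.21794453 0.2792205 ] [5.28400466e-04 7.06273202e-01 7.07939076e-01 3.86940863e-04] [ 2.69820962e-01 -1.39804708e-01  1.72014999e+00 -5.36496808e-04
  1.56005241e+00  2.67470503e-01]
{'fx': 393.07504689090405, 'fy': 393.07504689090405, 'cx': 315.39235948546434, 'cy': 243.14653712647325, 'R': array([[ 9.99997755e-01,  8.90015346e-04,  1.92306947e-03],
       [ 2.63865802e-04, -9.52756631e-01,  3.03734640e-01],
       [ 2.10254568e-03, -3.03733451e-01, -9.52754727e-01]]), 't': array([-0.51093065,  0.15175583,  0.49008205])}
gear [512. 301.  56.  72.] 0.96
gear [443. 214.  53.  77.] 0.9
gear [312. 220.  56.  84.] 0.86
cradle [317. 206.  89. 106.] 0.62
```

View pics/w2.png

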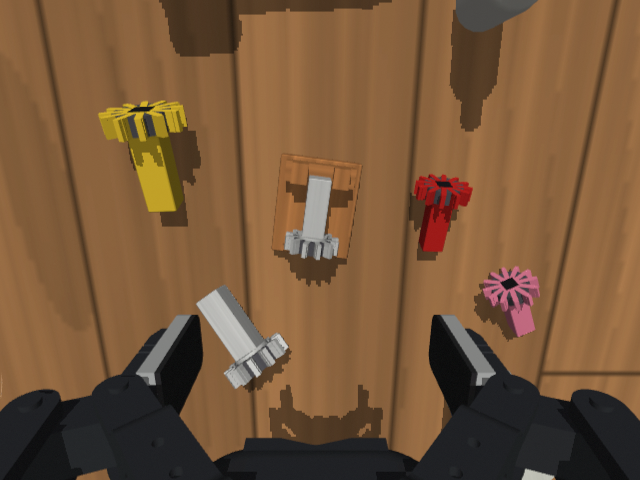

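The wrist view shows the target gear in the cradle, with its shank end at (320,177) and its disc at (312,245). The bigger steel gear is at (245,345), yellow at (150,150), red at (440,210) and pink at (512,300). Next I'll fit the shank axis.

```bash
python3 - <<'E'
from h import *
im=cv2.imread("pics/w2.png").astype(int)
sat=im.max(2)-im.min(2); m=(sat<25)&(im.max(2)>140)
rows=[];
for r in range(170,232):
    cs=np.where(m[r,290:345])[0]
    if len(cs)>10: rows.append((r,cs.min()+290,cs.max()+290))
rows=np.array(rows);print(rows[::6],rows[0])
mid=(rows[:,1]+rows[:,2])/2
a=np.polyfit(rows[4:50,0],mid[4:50],1)
P=lambda r:atz("wrist",np.polyval(a,r),r,.053)
p1,p2=P(rows[0,0]),P(228);d=(p1-p2)/np.linalg.norm(p1-p2)
print("end",p1,"dir",d,"yaw of axis (from +y, ccw)",np.arctan2(-d[0],d[1]))
print("origin",p1-d*.074,"cradle centre",p1-d*.037, "grasp gz=41",p1-d*.033)
# big steel standing-free area: tin, red etc on bench
for n,u,v in [("red",440,225),("pink",512,300),("bigtooth",255,370),("bigend",215,300)]:print(n,atz("wrist",u,v,.02)[:2])
E
```

```text
[[178 309 328]
 [184 309 330]
 [190 308 329]
 [196 307 328]
 [202 306 328]
 [208 306 327]
 [214 305 326]
 [220 304 325]
 [226 303 324]] [178 309 328]
end [0.51524746 0.23938818 0.053     ] dir [0.132513   0.99118127 0.        ] yaw of axis (from +y, ccw) -0.13290390717126324
origin [0.5054415  0.16604076 0.053     ] cradle centre [0.51034448 0.20271447 0.053     ] grasp gz=41 [0.51087454 0.20667919 0.053     ]
red [0.64232648 0.18492652]
pink [0.73155456 0.09761295]
bigtooth [0.4383721  0.00611052]
bigend [0.39786399 0.09816082]
```

```bash
cat >> h.py <<'E'
from scipy.spatial.transform import Rotation as Ro
def cur():
    s=state();return s["tool_pos"],Ro.from_quat(np.roll(s["tool_rot"],-1))
B=Ro.from_matrix(np.array([[0,1,0],[1,0,0],[0,0,-1.]]).T)  # tool x->wy, y->wx
def row(p,R,p0=None,R0=None):
    """print row values for going to TCP p, rot R"""
    if p0 is None: p0,R0=cur()
    d=R0.inv().apply(np.array(p)-p0)/.8; r=(R0.inv()*R).as_rotvec()/1.5
    print("row",np.round(d,4),np.round(r,4),"dist",np.linalg.norm(d)*.8,"ang",np.linalg.norm(r)*1.5)
def tcp(g,R,back=0): return np.array(g)+R.apply([0,0,.019-back])
E
cat > t.py <<'E'
from h import *
g=np.array([.511,.2077,.042]); Rt=Ro.from_euler('z',-.133)*Ro.from_euler('x',-.5)*B
E
python3 - <<'E'
from t import *
print(B.as_matrix())
row(tcp(g,Rt,.1),Rt); row(tcp(g,Rt),Rt,tcp(g,Rt,.1),Rt); print(tcp(g,Rt))
E
```

```text
[[ 0.  1.  0.]
 [ 1.  0.  0.]
 [ 0.  0. -1.]]
row [0.0378 0.0067 0.2062] [ 0.0214 -0.3325  0.0859] dist 0.16778396929825987 ang 0.5160609923296036
row [-0.    -0.     0.125] [0. 0. 0.] dist 0.1 ang 0.0
[0.50979206 0.19867136 0.02532593]
```

```bash
python3 -m inch '[{"dx":0.0378,"dy":0.0067,"dz":0.2062,"rx":0.0214,"ry":-0.3325,"rz":0.0859},{"dx":0.0378,"dy":0.0067,"dz":0.2062,"rx":0.0214,"ry":-0.3325,"rz":0.0859},{"dx":0.0378,"dy":0.0067,"dz":0.2062,"rx":0.0214,"ry":-0.3325,"rz":0.0859},{"dx":0.0378,"dy":0.0067,"dz":0.2062,"rx":0.0214,"ry":-0.3325,"rz":0.0859},{"dx":0.0378,"dy":0.0067,"dz":0.2062,"rx":0.0214,"ry":-0.3325,"rz":0.0859}]' 1
python3 -m inch '[{"dx":0,"dy":0,"dz":0,"rx":0,"ry":0,"rz":0},{"dx":0,"dy":0,"dz":0,"rx":0,"ry":0,"rz":0}]'
python3 - <<'E'
from t import *
row(tcp(g,Rt),Rt); save("wrist","w3.png")
# check: project shank end & disc centres vs picture
d=np.array([.1325,.9912,0]);e=np.array([.5152,.2394,.053])
print(proj("wrist",e),proj("wrist",e-d*.055))
E
```

```text
time: 2.6
tool_pos: [0.5132, 0.2461, 0.1068]
tool_rot: [0.162, 0.727, 0.639, -0.191]
contact_force: [0.2, 0.1, 0.6]
gripper_width: 1.003
grasp_force: 0.0
time: 2.8
tool_pos: [0.5177, 0.2468, 0.1164]
tool_rot: [0.163, 0.73, 0.638, -0.183]
contact_force: [0.6, 0.5, 0.6]
gripper_width: 0.999
grasp_force: 0.0
row [ 0.0006 -0.0023  0.1291] [ 0.0025 -0.0024 -0.0015] dist 0.10328118584239082 ang 0.005661157534160754
[312.3798763  222.66174697] [312.86167381 286.21893977]
```

View pics/w3.png

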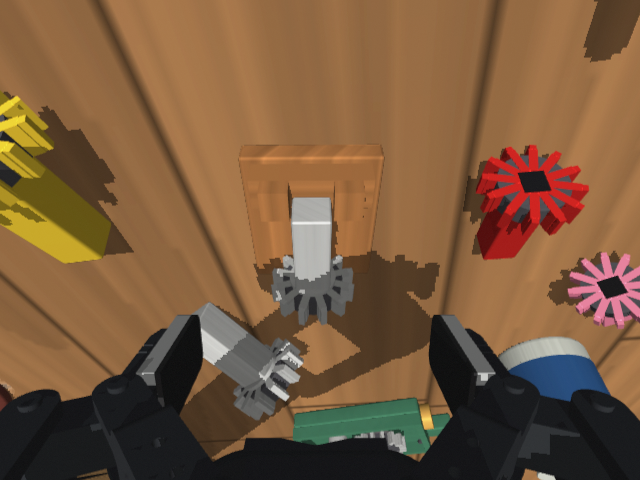

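The shank end is at (312,222), exactly where projected, and the disc is at (313,290). I'll go in and grip.

```bash
python3 -m inch '[{"dx":0,"dy":-0.002,"dz":0.05,"rx":0,"ry":0,"rz":0},{"dx":0,"dy":-0.002,"dz":0.09,"rx":0,"ry":0,"rz":0},{"dx":0,"dy":-0.002,"dz":0.115,"rx":0,"ry":0,"rz":0},{"dx":0,"dy":-0.002,"dz":0.129,"rx":0.002,"ry":-0.002,"rz":0},{"dx":0,"dy":-0.002,"dz":0.129,"rx":0.002,"ry":-0.002,"rz":0}]'
python3 -m inch '[{"dx":0,"dy":0,"dz":0,"rx":0,"ry":0,"rz":0},{"dx":0,"dy":0,"dz":0,"rx":0,"ry":0,"rz":0}]'
python3 - <<'E'
from t import *
row(tcp(g,Rt),Rt)
E
python3 -m inch '[{"dx":0,"dy":0,"dz":0,"rx":0,"ry":0,"rz":0},{"dx":0,"dy":0,"dz":0,"rx":0,"ry":0,"rz":0},{"dx":0,"dy":0,"dz":0,"rx":0,"ry":0,"rz":0},{"dx":0,"dy":0,"dz":0,"rx":0,"ry":0,"rz":0},{"dx":0,"dy":0,"dz":0,"rx":0,"ry":0,"rz":0}]' -1
python3 -m inch '[{"dx":0,"dy":0,"dz":0,"rx":0,"ry":0,"rz":0},{"dx":0,"dy":0,"dz":0,"rx":0,"ry":0,"rz":0},{"dx":0,"dy":0,"dz":0,"rx":0,"ry":0,"rz":0},{"dx":0,"dy":0,"dz":0,"rx":0,"ry":0,"rz":0},{"dx":0,"dy":0,"dz":0,"rx":0,"ry":0,"rz":0}]'
```

```text
time: 3.35
tool_pos: [0.5079, 0.1976, 0.0235]
tool_rot: [0.163, 0.729, 0.637, -0.188]
contact_force: [0.1, -0.6, 0.0]
gripper_width: 0.997
grasp_force: 0.0
time: 3.55
tool_pos: [0.5094, 0.1995, 0.0251]
tool_rot: [0.164, 0.729, 0.638, -0.186]
contact_force: [0.1, 0.1, 0.3]
gripper_width: 1.0
grasp_force: 0.0
row [-0.001   0.0007  0.0002] [ 0.0009  0.0002 -0.0002] dist 0.0009332623293788813 ang 0.0013690022553013556
time: 4.05
tool_pos: [0.5083, 0.1987, 0.0234]
tool_rot: [0.163, 0.729, 0.638, -0.187]
contact_force: [1.0, 0.2, 1.3]
gripper_width: 0.25
grasp_force: 59.9
time: 4.55
tool_pos: [0.5083, 0.1987, 0.0234]
tool_rot: [0.163, 0.729, 0.638, -0.187]
contact_force: [2.9, 0.9, 2.2]
gripper_width: 0.249
grasp_force: 60.1
```

```bash
python3 - <<'E'
from t import *
Rw=np.array([[.99999848,.00037525,.00170306],[-.00015890,-.95290762,.3032607],[.00173666,-.30326051,-.95290611]]);cp=np.array([.62436749,.07684278,.37456991])
def w0(u,v,z):
    d=Rw.T@np.array([(u-315.39)/393.075,(v-243.15)/393.075,1]);return np.round((cp+d*(z-cp[2])/d[2])[:2],4)
print("tin",w0(447,278,.11)); print("mate",w0(236,397,.05),"rim corners",w0(288,320,.034),w0(306,425,.034),"pipe",w0(335,382,.02),"bigdisc low",w0(75,200,.0),w0(145,155,.03))
p0,R0=cur();print("up 0.1:",R0.inv().apply([0,0,.1])/.8)
E
```

```text
tin [ 0.7206 -0.034 ]
mate [ 0.5465 -0.1862] rim corners [ 0.5985 -0.1097] [ 0.6151 -0.235 ] pipe [ 0.646  -0.1914] bigdisc low [0.393  0.0014] [0.4788 0.0466]
up 0.1: [-0.06016136 -0.0001268  -0.10957004]
```

```bash
python3 -m inch '[{"dx":-0.02,"dy":0,"dz":-0.036,"rx":0,"ry":0,"rz":0},{"dx":-0.05,"dy":0,"dz":-0.09,"rx":0,"ry":0,"rz":0},{"dx":-0.08,"dy":0,"dz":-0.145,"rx":0,"ry":0,"rz":0},{"dx":-0.108,"dy":0,"dz":-0.197,"rx":0,"ry":0,"rz":0},{"dx":-0.108,"dy":0,"dz":-0.197,"rx":0,"ry":0,"rz":0}]'
python3 - <<'E'
from t import *
s=state();print(s["tool_pos"],s["joint_pos"],s["gripper_width"],s["grasp_force"])
p0,R0=cur();print(R0.as_matrix())
E
```

```text
time: 5.05
tool_pos: [0.511, 0.2002, 0.21]
tool_rot: [0.165, 0.73, 0.638, -0.182]
contact_force: [0.4, -0.0, -2.3]
gripper_width: 0.248
grasp_force: 62.4
[0.51104253 0.20022886 0.21003664] [ 0.4433445   0.08604644  1.67090782 -0.41607262  1.65691783  0.59980194] 0.248389048462185 62.35803321003914
[[ 0.12057657  0.9911241  -0.05598494]
 [ 0.87136352 -0.13268853 -0.47235513]
 [-0.47559112  0.00817173 -0.87962851]]
```

```bash
cat >> t.py <<'E'
Rg=Ro.from_quat(np.roll([.163,.729,.638,-.187],-1)); pg=np.array([.5083,.1987,.0234])
v=Rg.inv().apply(np.array([.5054,.166,.042])-pg)   # gear origin in tool frame
c=np.array([.9912,-.1325,0]); R2=Ro.from_rotvec(c*np.pi/2)*Rg
S=np.array([.58,.06,0]); Pst=lambda h: S+[0,0,h]-R2.apply(v)
E
python3 - <<'E'
from t import *
print(R2.as_matrix(),Pst(0)); row(Pst(.12),R2)
E
```

```text
[[ 6.34818111e-02  9.91309736e-01  1.15217481e-01]
 [ 4.76388719e-01 -1.31548162e-01  8.69338179e-01]
 [ 8.76940048e-01 -2.98854143e-04 -4.80599690e-01]] [0.58101895 0.07862836 0.03279643]
row [-0.0879  0.1063  0.1298] [6.3000e-03 1.0434e+00 1.0000e-03] dist 0.15152498886953317 ang 1.5651347347282771
```

```bash
python3 -m inch '[{"dx":-0.088,"dy":0.106,"dz":0.0,"rx":0.006,"ry":0.5,"rz":0},{"dx":-0.088,"dy":0.106,"dz":0.0,"rx":0.006,"ry":0.5,"rz":0},{"dx":-0.088,"dy":0.106,"dz":0.0,"rx":0.006,"ry":0.5,"rz":0},{"dx":-0.088,"dy":0.106,"dz":0.0,"rx":0.006,"ry":0.5,"rz":0},{"dx":-0.088,"dy":0.106,"dz":0.0,"rx":0.006,"ry":0.5,"rz":0}]'
python3 - <<'E'
from t import *
print(state()["joint_pos"]); row(Pst(.06),R2)
E
```

```text
time: 5.55
tool_pos: [0.5834, 0.1259, 0.2349]
tool_rot: [-0.088, 0.748, 0.652, 0.091]
contact_force: [-0.5, 0.6, -4.9]
gripper_width: 0.252
grasp_force: 62.1
[-0.03169078 -0.04976062  1.72435143  0.25510704  1.45733776  0.07750843]
row [-0.1015  0.0074  0.1572] [-0.0057  0.544  -0.0074] dist 0.1498112536336194 ang 0.8161108829208525
```

```bash
python3 -m inch '[{"dx":-0.1015,"dy":0.007,"dz":0.157,"rx":-0.006,"ry":0.544,"rz":-0.007},{"dx":-0.1015,"dy":0.007,"dz":0.157,"rx":-0.006,"ry":0.544,"rz":-0.007},{"dx":-0.1015,"dy":0.007,"dz":0.157,"rx":-0.006,"ry":0.544,"rz":-0.007},{"dx":-0.1015,"dy":0.007,"dz":0.157,"rx":-0.006,"ry":0.544,"rz":-0.007},{"dx":-0.1015,"dy":0.007,"dz":0.157,"rx":-0.006,"ry":0.544,"rz":-0.007}]'
python3 - <<'E'
from t import *
print(state()["joint_pos"]); row(Pst(.06),R2)
E
```

```text
time: 6.05
tool_pos: [0.5788, 0.0781, 0.0908]
tool_rot: [-0.319, 0.661, 0.576, 0.361]
contact_force: [-0.2, 0.6, -3.4]
gripper_width: 0.25
grasp_force: 62.3
[-0.40731023  0.24670546  1.8961915   0.95336867  1.47438985 -0.61534317]
row [ 0.0026  0.0026 -0.0005] [-0.0009  0.0434 -0.0039] dist 0.0029735808611133746 ang 0.0653587232513112
```

Feasible. I'll finish the turn, settle, and take a side picture to check the gear is upright.

```bash
python3 -m inch '[{"dx":0.0026,"dy":0.0026,"dz":0,"rx":-0.001,"ry":0.0434,"rz":-0.004},{"dx":0.0026,"dy":0.0026,"dz":0,"rx":-0.001,"ry":0.0434,"rz":-0.004},{"dx":0.0026,"dy":0.0026,"dz":0,"rx":-0.001,"ry":0.0434,"rz":-0.004}]'
python3 - <<'E'
from t import *
s=state();print(s["contact_force"]);row(Pst(.06),R2);row(Pst(.0),R2)
a=save("scene","s4.png");b=save("side","d4.png")
q=np.array([.58,.06,.1]);ims=[]
for cam,im in (("scene",a),("side",b)):
    u,w=proj(cam,q).astype(int);ims.append(cv2.resize(im[w-60:w+60,u-65:u+65],None,fx=3,fy=3,interpolation=cv2.INTER_CUBIC))
cv2.imwrite("pics/c4.png",np.hstack(ims)[:,:,::-1])
E
```

```text
time: 6.35
tool_pos: [0.5829, 0.0793, 0.0949]
tool_rot: [-0.333, 0.647, 0.57, 0.381]
contact_force: [0.2, -0.4, -3.2]
gripper_width: 0.25
grasp_force: 62.4
[ 0.15821688 -0.41618669 -3.15043215]
row [-0.0029 -0.0023  0.0002] [-0.0001  0.0054  0.0032] dist 0.0029243215561503095 ang 0.009420590953153254
row [-0.0683 -0.0026  0.0368] [-0.0001  0.0054  0.0032] dist 0.062122701195745825 ang 0.009420590953153254
```

View pics/c4.png

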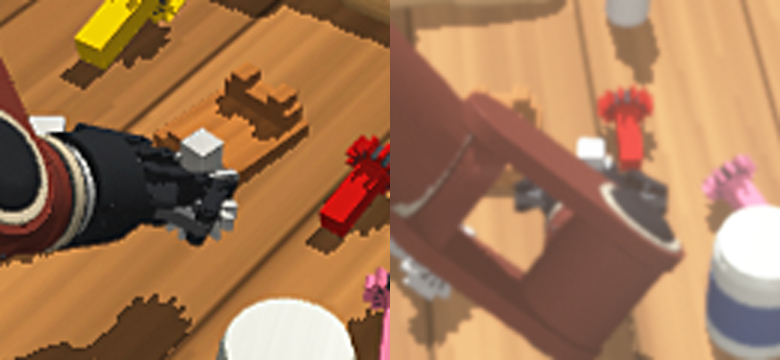

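The gear is upright with teeth down; the shank end shows at crop (202,148). Now I'll lower it.

```bash
python3 -m inch '[{"dx":-0.03,"dy":-0.002,"dz":0.016,"rx":0,"ry":0.005,"rz":0.003},{"dx":-0.05,"dy":-0.002,"dz":0.027,"rx":0,"ry":0.005,"rz":0.003},{"dx":-0.0595,"dy":-0.002,"dz":0.032,"rx":0,"ry":0.005,"rz":0.003},{"dx":-0.0595,"dy":-0.002,"dz":0.032,"rx":0,"ry":0.005,"rz":0.003},{"dx":-0.0595,"dy":-0.002,"dz":0.032,"rx":0,"ry":0.005,"rz":0.003}]'
python3 - <<'E'
from t import *
row(Pst(.0),R2)
E
python3 -m inch '[{"dx":-0.002,"dy":0,"dz":0.001,"rx":0,"ry":0,"rz":0},{"dx":-0.004,"dy":0,"dz":0.002,"rx":0,"ry":0,"rz":0}]'
python3 -m inch '[{"dx":-0.002,"dy":0,"dz":0.001,"rx":0,"ry":0,"rz":0}]'
```

```text
time: 6.95
tool_pos: [0.5834, 0.0786, 0.0437]
tool_rot: [-0.334, 0.646, 0.568, 0.385]
contact_force: [0.3, 0.2, -3.9]
gripper_width: 0.25
grasp_force: 62.5
row [-0.0121 -0.003   0.0063] [ 0.0012 -0.0003  0.0035] dist 0.011166379861344484 ang 0.005573988303864812
time: 7.15
tool_pos: [0.5835, 0.0781, 0.04]
tool_rot: [-0.334, 0.646, 0.568, 0.385]
contact_force: [-0.6, 1.3, -3.3]
gripper_width: 0.249
grasp_force: 62.5
time: 7.25
tool_pos: [0.5831, 0.0781, 0.0377]
tool_rot: [-0.335, 0.646, 0.568, 0.385]
contact_force: [-0.2, -1.0, -4.4]
gripper_width: 0.247
grasp_force: 62.5
```

```bash
python3 -m inch '[{"dx":-0.0017,"dy":0,"dz":0.001,"rx":0,"ry":0,"rz":0},{"dx":-0.0033,"dy":0,"dz":0.0018,"rx":0,"ry":0,"rz":0}]'
python3 -m inch '[{"dx":-0.0011,"dy":0,"dz":0.0006,"rx":0,"ry":0,"rz":0},{"dx":-0.0011,"dy":0,"dz":0.0006,"rx":0,"ry":0,"rz":0}]'
python3 -m inch '[{"dx":-0.0011,"dy":0,"dz":0.0006,"rx":0,"ry":0,"rz":0},{"dx":-0.0011,"dy":0,"dz":0.0006,"rx":0,"ry":0,"rz":0}]'
```

```text
time: 7.45
tool_pos: [0.5827, 0.0782, 0.0341]
tool_rot: [-0.335, 0.646, 0.568, 0.384]
contact_force: [-1.1, -0.2, -3.5]
gripper_width: 0.247
grasp_force: 62.5
time: 7.65
tool_pos: [0.5826, 0.0783, 0.033]
tool_rot: [-0.335, 0.646, 0.568, 0.384]
contact_force: [-0.5, -0.0, -3.9]
gripper_width: 0.251
grasp_force: 62.5
time: 7.85
tool_pos: [0.5827, 0.0782, 0.0321]
tool_rot: [-0.335, 0.646, 0.568, 0.384]
contact_force: [0.1, 0.6, -3.1]
gripper_width: 0.249
grasp_force: 62.5
```

```bash
python3 -m inch '[{"dx":-0.0011,"dy":0,"dz":0.0006,"rx":0,"ry":0,"rz":0},{"dx":-0.0011,"dy":0,"dz":0.0006,"rx":0,"ry":0,"rz":0}]'
python3 -m inch '[{"dx":-0.0011,"dy":0,"dz":0.0006,"rx":0,"ry":0,"rz":0},{"dx":-0.0011,"dy":0,"dz":0.0006,"rx":0,"ry":0,"rz":0}]'
python3 - <<'E'
from t import *
p,R=cur();print("origin est",p+R.apply(v))
E
```

```text
time: 8.05
tool_pos: [0.5827, 0.0782, 0.0311]
tool_rot: [-0.335, 0.646, 0.568, 0.384]
contact_force: [0.7, 0.3, -3.5]
gripper_width: 0.248
grasp_force: 62.5
time: 8.25
tool_pos: [0.5828, 0.0783, 0.0311]
tool_rot: [-0.335, 0.646, 0.568, 0.385]
contact_force: [-3.3, -1.6, 2.1]
gripper_width: 0.251
grasp_force: 63.1
origin est [ 0.58194448  0.05969543 -0.00174916]
```

Contact (Fz went from -3.5 to +2). I'll release and back out along the tool axis.

```bash
python3 -m inch '[{"dx":0,"dy":0,"dz":0,"rx":0,"ry":0,"rz":0},{"dx":0,"dy":0,"dz":0,"rx":0,"ry":0,"rz":0},{"dx":0,"dy":0,"dz":0,"rx":0,"ry":0,"rz":0},{"dx":0,"dy":0,"dz":0,"rx":0,"ry":0,"rz":0},{"dx":0,"dy":0,"dz":0,"rx":0,"ry":0,"rz":0}]' 1
python3 -m inch '[{"dx":0,"dy":0,"dz":-0.03,"rx":0,"ry":0,"rz":0},{"dx":0,"dy":0,"dz":-0.08,"rx":0,"ry":0,"rz":0},{"dx":0.0,"dy":0,"dz":-0.13,"rx":0,"ry":0,"rz":0},{"dx":0.05,"dy":0,"dz":-0.13,"rx":0,"ry":0,"rz":0},{"dx":0.1,"dy":0,"dz":-0.13,"rx":0,"ry":0,"rz":0}]'
python3 - <<'E'
from t import *
# view target: tool down, camera looking at gear; tool yaw so x->... keep B with yaw 0
p,R=cur();print(p); Rv=Ro.from_euler('z',-.133)*B
row([.58,.10,.26],Rv)
E
```

```text
time: 8.75
tool_pos: [0.5828, 0.0782, 0.0302]
tool_rot: [-0.335, 0.646, 0.568, 0.384]
contact_force: [0.4, -0.3, -0.1]
gripper_width: 0.992
grasp_force: 0.0
time: 9.25
tool_pos: [0.5757, 0.0247, 0.1512]
tool_rot: [-0.335, 0.647, 0.566, 0.385]
contact_force: [0.9, -0.0, -0.3]
gripper_width: 1.003
grasp_force: 0.0
[0.57572782 0.02470199 0.15117241]
row [ 0.1645 -0.007   0.0172] [ 2.200e-03 -7.138e-01 -2.000e-04] dist 0.13240651671266565 ang 1.070642773352056
```

```bash
python3 -m inch '[{"dx":0.1645,"dy":-0.007,"dz":0.0172,"rx":0.002,"ry":-0.714,"rz":0},{"dx":0.1645,"dy":-0.007,"dz":0.0172,"rx":0.002,"ry":-0.714,"rz":0},{"dx":0.1645,"dy":-0.007,"dz":0.0172,"rx":0.002,"ry":-0.714,"rz":0},{"dx":0.1645,"dy":-0.007,"dz":0.0172,"rx":0.002,"ry":-0.714,"rz":0},{"dx":0.1645,"dy":-0.007,"dz":0.0172,"rx":0.002,"ry":-0.714,"rz":0}]'
python3 - <<'E'
from t import *
row([.58,.10,.26],Ro.from_euler('z',-.133)*B)
E
```

```text
time: 9.75
tool_pos: [0.5801, 0.1016, 0.2627]
tool_rot: [-0.1, 0.742, 0.652, 0.12]
contact_force: [0.3, 0.3, -0.9]
gripper_width: 1.001
grasp_force: 0.0
row [-0.0029  0.0001  0.0026] [ 0.0051 -0.2096  0.003 ] dist 0.0031475122089347435 ang 0.3145482285706074
```

```bash
python3 -m inch '[{"dx":-0.003,"dy":0,"dz":0.003,"rx":0.005,"ry":-0.21,"rz":0.003},{"dx":-0.003,"dy":0,"dz":0.003,"rx":0.005,"ry":-0.21,"rz":0.003},{"dx":-0.003,"dy":0,"dz":0.003,"rx":0.005,"ry":-0.21,"rz":0.003},{"dx":-0.003,"dy":0,"dz":0.003,"rx":0.005,"ry":-0.21,"rz":0.003},{"dx":-0.003,"dy":0,"dz":0.003,"rx":0.005,"ry":-0.21,"rz":0.003}]'
python3 - <<'E'
from t import *
row([.58,.10,.26],Ro.from_euler('z',-.133)*B)
im=save("wrist","w5.png")
print(np.round(proj("wrist",[.58,.06,.074])))
for n in ("gear","gearcase","shank_end"):
  for d in nets.outline_of("wrist",n)[:3]: print(n,np.round(d["bbox"]),d["confidence"])
E
```

```text
time: 10.25
tool_pos: [0.5788, 0.0992, 0.2554]
tool_rot: [-0.005, 0.753, 0.658, -0.0]
contact_force: [-0.5, 1.0, 0.2]
gripper_width: 1.003
grasp_force: 0.0
row [ 0.0012  0.0013 -0.0057] [-0.005  -0.0042 -0.0007] dist 0.004780184195680074 ang 0.009842269241068687
[324. 257.]
gear [324. 243.  50.  58.] 0.98
gear [ 42.  65.  84. 129.] 0.94
gear [367.  86.  61.  95.] 0.89
gearcase [312. 415. 191.  70.] 0.64
gearcase [325. 243.  53.  56.] 0.57
shank_end [171. 263. 110. 110.] 0.9
shank_end [ 44.  64.  87. 127.] 0.73
shank_end [475. 183.  72.  85.] 0.68
```

View pics/w5.png

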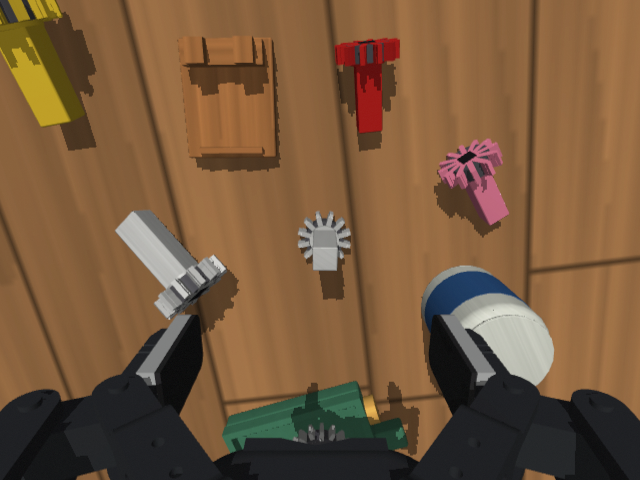

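The standing gear's square end face is at (325,259), with its teeth behind at (324,235); the cradle is empty and the gearcase lies at (312,415). I'll measure the end face, then view the stub from the same relative camera pose so that calibration bias cancels.

```bash
python3 - <<'E'
from t import *
im=cv2.imread("pics/w5.png");g=im.max(2)
print(g[240:276:2,306:346:2])
c=optics.camera_info("wrist")
# fit: brightest cluster
m=((g>g[255:265,318:332].mean()-8)&(g<g[255:265,318:332].mean()+8)).astype(np.uint8);m[:225]=0;m[280:]=0;m[:,:295]=0;m[:,355:]=0
n,l,st,ce=cv2.connectedComponentsWithStats(m);k=l[260,325];print(st[k],ce[k])
ct=max(cv2.findContours((l==k).astype(np.uint8),0,2)[0],key=len);print(cv2.minAreaRect(ct))
E
```

```text
[[ 74  93 173 170 139 141 141 140 141 141 139 139 140 139 140 130 164  74
   75 101]
 [160 158 174 171 139 139 141 142 141 140 139 139 139 138 139 124 171 162
  131 140]
 [164 160 153 172 140 139 141 141 141 141 140 140 139 139 140 126 155 164
  163 163]
 [138 101  65 144 146 143 144 145 143 143 143 142 140 140 141 129  61 123
  146 163]
 [ 74  74  88 136 185 184 182 183 191 190 189 188 188 185 185 180  45  71
   74  76]
 [ 96 102 163 140 175 175 174 173 172 173 174 174 174 173 172 163  78  87
   75  73]
 [134 164 163 140 171 173 174 175 174 172 171 175 173 174 173 162  91 143
  108  73]
 [168 163 162 111 172 170 171 174 174 174 172 171 174 174 173 162  90 164
  135  99]
 [172 183 103  89 173 172 171 170 173 174 175 173 171 171 174 159  87 172
  169 133]
 [148  75  77  89 173 171 171 171 169 171 174 173 173 171 169 155  73 114
  106 118]
 [ 74  73  76  85 171 172 171 171 171 170 170 172 172 172 172 150  75  74
   74  83]
 [ 96  74  76 121 168 170 171 171 170 171 170 168 170 172 171 150  74  75
   74  83]
 [129 133 135 122 170 165 168 170 172 170 169 170 169 168 170 148  74  74
  100 104]
 [133 133 135 123 169 169 165 166 168 169 170 168 168 168 166 144  74  74
  133 134]
 [130 132 134 120 170 168 168 167 164 167 168 169 167 168 167 141  75  74
  133 133]
 [131 132 135 136 127 129 128 108 109 110 111 113 115 118 115 120  74  74
  118 133]
 [131 132 134 136 139 142 136  77  77  77  78  78  78  78  76  75  74  74
   82 134]
 [130 132 134 137 139 142 139  77  77  78  77  78  78  79  77  76  75  74
   84 133]]
[313 249  24  20 452] [324.24557522 258.36946903]
((324.5, 258.5), (19.0, 23.0), 90.0)
```

```bash
python3 - <<'E'
from t import *
G=atz("wrist",325,258.8,.074);p,R=cur();print("gear top",G,"TCP",p, "rel",R.inv().apply(G-p))
row(p+np.array([-.085,-.265,0.004]),Ro.from_euler('z',-.133)*B)
E
```

```text
gear top [0.58089116 0.05813832 0.074     ] TCP [0.57905617 0.09868098 0.2557858 ] rel [-0.04092726  0.00851572  0.18150921]
row [-0.3425 -0.0607 -0.0065] [-0.0045 -0.0037 -0.0014] dist 0.2783271456398029 ang 0.009012565028632066
```

```bash
python3 -m inch '[{"dx":-0.3425,"dy":-0.0607,"dz":-0.0065,"rx":-0.0045,"ry":-0.0037,"rz":0},{"dx":-0.3425,"dy":-0.0607,"dz":-0.0065,"rx":-0.0045,"ry":-0.0037,"rz":0},{"dx":-0.3425,"dy":-0.0607,"dz":-0.0065,"rx":-0.0045,"ry":-0.0037,"rz":0},{"dx":-0.3425,"dy":-0.0607,"dz":-0.0065,"rx":-0.0045,"ry":-0.0037,"rz":0},{"dx":-0.3425,"dy":-0.0607,"dz":-0.0065,"rx":-0.0045,"ry":-0.0037,"rz":0}]'
python3 -m inch '[{"dx":-0.03,"dy":0,"dz":0,"rx":0,"ry":0,"rz":0},{"dx":-0.03,"dy":0,"dz":0,"rx":0,"ry":0,"rz":0},{"dx":-0.03,"dy":0,"dz":0,"rx":0,"ry":0,"rz":0}]'
python3 - <<'E'
from t import *
im=save("wrist","w6.png");p,R=cur();c=optics.camera_info("wrist");import pickle;pickle.dump((p,R.as_quat(),c),open("w6.pkl","wb"));print(p)
cv2.imwrite("pics/w6c.png",cv2.resize(im[120:370,180:500],None,fx=2.4,fy=2.4,interpolation=cv2.INTER_CUBIC)[:,:,::-1])
E
```

```text
time: 10.95
tool_pos: [0.5021, -0.1405, 0.2599]
tool_rot: [0.001, 0.753, 0.658, 0.0]
contact_force: [0.2, 0.1, -0.3]
gripper_width: 0.997
grasp_force: 0.0
time: 11.25
tool_pos: [0.4998, -0.1626, 0.2598]
tool_rot: [0.0, 0.753, 0.658, 0.0]
contact_force: [-0.1, -0.4, -0.7]
gripper_width: 1.005
grasp_force: 0.0
[ 0.49997398 -0.16188291  0.25968709]
```

View pics/w6c.png

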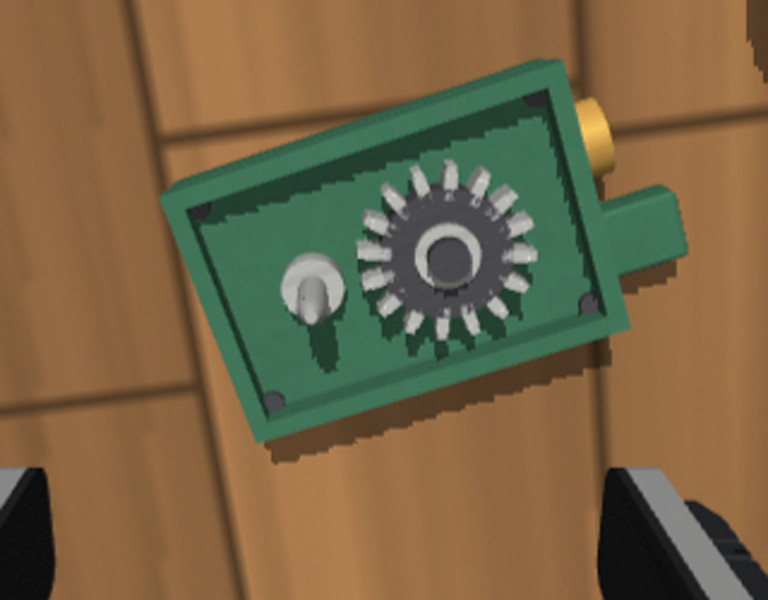

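The crop shows the stub's collar centre at crop (312,287), its tip near (313,316), and the big gear's centre near (447,257) with the case yawed about 18°. I'll compute the stub axis from these cues.

```bash
python3 - <<'E'
from t import *
import pickle;p,q,c=pickle.load(open("w6.pkl","rb"));R=np.array(c["R"]);t=np.array(c["t"]);o=-R.T@t
def A(u,v,z):
    u=180+(u+.5)/2.4-.5;v=120+(v+.5)/2.4-.5
    d=R.T@np.array([(u-c["cx"])/c["fx"],(v-c["cy"])/c["fy"],1]);return (o+d*(z-o[2])/d[2])[:2]
im=cv2.imread("pics/w6.png").astype(int);sat=im.max(2)-im.min(2)
# metallic (low sat) mask round the stub, and big gear
m=(sat<28)&(im.max(2)>85)
st=m[210:265,292:328];ys,xs=np.where(st);print("metal bbox",xs.min()+292,xs.max()+292,ys.min()+210,ys.max()+210)
for r in range(222,260,2): 
    cs=np.where(m[r,292:328])[0]; print(r,(cs.min()+292,cs.max()+292) if len(cs) else None,end="; ")
print()
col=A(312,287,.03);mate_nut=A(447,252,.052);print("collar",col,"nut ring",mate_nut)
# teeth tips circle at z=.042: top (451,160) left(358,249) right(537,254) bottom(443,337)
pts=np.array([A(*x,.042) for x in [(451,160),(358,249),(537,254),(443,337),(388,183),(513,187),(380,308),(509,323-8)]])
b=np.linalg.lstsq(np.c_[2*pts,np.ones(len(pts))],(pts**2).sum(1),rcond=None)[0];print("mate",b[:2],"r",np.sqrt(b[2]+b[0]**2+b[1]**2))
cor=np.array([A(*x,.034) for x in [(165,195),(557,63),(627,328),(260,440)]]);print("rim",cor, np.linalg.norm(np.diff(cor,axis=0),axis=1),"mean",cor.mean(0))
ex=(cor[1]-cor[0]+cor[2]-cor[3]);yaw=np.arctan2(ex[1],ex[0]);print("case yaw",yaw)
u=np.array([np.cos(yaw),np.sin(yaw)]);print("stub from mate",b[:2]-.0563*u,"dist",np.linalg.norm(b[:2]-col))
for z in(.03,.058,.066):print(z,proj("wrist",[*col,z],c))
E
```

```text
metal bbox 297 323 225 255
222 None; 224 None; 226 (np.int64(305), np.int64(315)); 228 (np.int64(302), np.int64(318)); 230 (np.int64(300), np.int64(320)); 232 (np.int64(299), np.int64(321)); 234 (np.int64(298), np.int64(322)); 236 (np.int64(298), np.int64(322)); 238 (np.int64(297), np.int64(322)); 240 (np.int64(297), np.int64(323)); 242 (np.int64(297), np.int64(323)); 244 (np.int64(298), np.int64(322)); 246 (np.int64(298), np.int64(321)); 248 (np.int64(300), np.int64(320)); 250 (np.int64(301), np.int64(318)); 252 (np.int64(305), np.int64(312)); 254 (np.int64(307), np.int64(311)); 256 None; 258 None; 
collar [ 0.48963397 -0.1985992 ] nut ring [ 0.54422062 -0.18493629]
mate [ 0.54560644 -0.18760388] r 0.035960314999583465
rim [[ 0.43730115 -0.15177957]
 [ 0.59453239 -0.12150258]
 [ 0.61699592 -0.232507  ]
 [ 0.45815099 -0.26274474]] [0.16011983 0.11325454 0.16169735] mean [ 0.52674511 -0.19213347]
case yaw 0.18916701627118143
stub from mate [ 0.49031077 -0.19819058] dist 0.05704221773365814
0.03 [309.70833333 239.29166667]
0.058 [309.3599805 248.1776798]
0.066 [309.25085372 250.96135729]
```

```bash
cat >> t.py <<'E'
Rd=Ro.from_euler('z',-.133)*B; Gt=np.array([.5809,.0581]); Sb=np.array([.4899,-.1985]); psi=.192
E
python3 - <<'E'
from t import *
import pickle;p,q,c=pickle.load(open("w6.pkl","rb"))
im=cv2.imread("pics/w6.png").max(2).astype(np.float32)
M=np.array([.5456,-.1876]);th=np.linspace(0,2*np.pi,720,endpoint=False)
for r in (.029,.031,.033,.0345):
    uv=np.array([proj("",[*(M+r*np.array([np.cos(a),np.sin(a)])),.042],c) for a in th],np.float32)
    s=cv2.remap(im,uv[:,0][None],uv[:,1][None],1)[0]
    F=(s*np.exp(-16j*th)).sum();ph=-np.angle(F)/16*-1 # s~cos(16(th-t0)) -> F angle=-16 t0
    t0=-np.angle(F)/16
    beta=(t0-(psi+np.pi));al=(-4/3*beta);th_g=psi+al
    d=(th_g+.133+.2618)%.5236-.2618
    print(r,"amp",abs(F)/720,"tooth",t0,"gear yaw delta from -.133:",d)
row([*Gt,.14],Rd);row([*Gt,.04],Rd,np.array([*Gt,.14]),Rd)
E
```

```text
0.029 amp 27.536041748064754 tooth -0.15328272853745448 gear yaw delta from -.133: 0.2617671761696638
0.031 amp 27.311383286994577 tooth -0.1573661882836298 gear yaw delta from -.133: -0.25638821083543534
0.033 amp 24.960977641602586 tooth -0.15969223765516238 gear yaw delta from -.133: -0.25328681167339234
0.0345 amp 20.331468972856207 tooth -0.16306001429623518 gear yaw delta from -.133: -0.24879644281862817
row [0.286  0.0635 0.1497] [ 0.0003 -0.0002 -0.0005] dist 0.2631852985363942 ang 0.0009190638369378089
row [0.    0.    0.125] [0. 0. 0.] dist 0.1 ang 0.0
```

```bash
python3 -m inch '[{"dx":0.286,"dy":0.0635,"dz":0.1,"rx":0,"ry":0,"rz":0},{"dx":0.286,"dy":0.0635,"dz":0.15,"rx":0,"ry":0,"rz":0},{"dx":0.286,"dy":0.0635,"dz":0.15,"rx":0,"ry":0,"rz":0},{"dx":0.286,"dy":0.0635,"dz":0.15,"rx":0,"ry":0,"rz":0},{"dx":0.286,"dy":0.0635,"dz":0.15,"rx":0,"ry":0,"rz":0}]'
python3 -m inch '[{"dx":0.02,"dy":0,"dz":0,"rx":0,"ry":0,"rz":0},{"dx":0.02,"dy":0,"dz":0,"rx":0,"ry":0,"rz":0},{"dx":0.02,"dy":0,"dz":0,"rx":0,"ry":0,"rz":0}]'
python3 - <<'E'
from t import *
row([*Gt,.04],Rd)
E
```

```text
time: 11.8
tool_pos: [0.5768, 0.0499, 0.1457]
tool_rot: [0.0, 0.752, 0.659, 0.0]
contact_force: [0.5, -1.1, 0.8]
gripper_width: 0.996
grasp_force: 0.0
time: 12.1
tool_pos: [0.5791, 0.0627, 0.1475]
tool_rot: [0.001, 0.752, 0.659, 0.0]
contact_force: [-0.2, 0.3, 0.2]
gripper_width: 0.998
grasp_force: 0.0
row [-0.0052  0.0027  0.1344] [0.0013 0.0006 0.0009] dist 0.1076319557533483 ang 0.0024833719479388575
```

```bash
python3 -m inch '[{"dx":-0.0052,"dy":0.0027,"dz":0.04,"rx":0.0013,"ry":0.0006,"rz":0.001},{"dx":-0.0052,"dy":0.0027,"dz":0.08,"rx":0.0013,"ry":0.0006,"rz":0.001},{"dx":-0.0052,"dy":0.0027,"dz":0.115,"rx":0.0013,"ry":0.0006,"rz":0.001},{"dx":-0.0052,"dy":0.0027,"dz":0.1344,"rx":0.0013,"ry":0.0006,"rz":0.001},{"dx":-0.0052,"dy":0.0027,"dz":0.1344,"rx":0.0013,"ry":0.0006,"rz":0.001}]'
python3 -m inch '[{"dx":0,"dy":0,"dz":0,"rx":0,"ry":0,"rz":0},{"dx":0,"dy":0,"dz":0,"rx":0,"ry":0,"rz":0}]'
python3 - <<'E'
from t import *
row([*Gt,.04],Rd)
E
```

```text
time: 12.6
tool_pos: [0.5789, 0.0568, 0.0373]
tool_rot: [-0.002, 0.754, 0.657, -0.002]
contact_force: [-0.6, -0.7, -0.3]
gripper_width: 1.002
grasp_force: 0.0
time: 12.8
tool_pos: [0.5822, 0.0574, 0.0414]
tool_rot: [0.001, 0.753, 0.658, 0.001]
contact_force: [0.6, 0.6, -0.4]
gripper_width: 1.002
grasp_force: 0.0
row [ 0.0006 -0.0017  0.0017] [ 0.0017 -0.0005 -0.0014] dist 0.0019849473449089277 ang 0.003411361236160328
```

```bash
python3 -m inch '[{"dx":0,"dy":-0.001,"dz":0.0,"rx":0,"ry":0,"rz":0},{"dx":0,"dy":-0.001,"dz":0.0,"rx":0,"ry":0,"rz":0},{"dx":0,"dy":-0.001,"dz":0.0,"rx":0,"ry":0,"rz":0},{"dx":0,"dy":-0.001,"dz":0.0,"rx":0,"ry":0,"rz":0},{"dx":0,"dy":-0.001,"dz":0.0,"rx":0,"ry":0,"rz":0}]' -1
python3 -m inch '[{"dx":0,"dy":0,"dz":0,"rx":0,"ry":0,"rz":0},{"dx":0,"dy":0,"dz":0,"rx":0,"ry":0,"rz":0},{"dx":0,"dy":0,"dz":0,"rx":0,"ry":0,"rz":0}]'
python3 - <<'E'
from t import *
p,R=cur();print(p,R.as_matrix()[:2],[state()["tool_pos"] for _ in range(3)])
E
```

```text
time: 13.3
tool_pos: [0.58, 0.0579, 0.0392]
tool_rot: [-0.0, 0.753, 0.658, 0.0]
contact_force: [0.3, 0.7, 0.8]
gripper_width: 0.249
grasp_force: 59.3
time: 13.6
tool_pos: [0.58, 0.0578, 0.0392]
tool_rot: [-0.0, 0.753, 0.658, 0.0]
contact_force: [2.4, -0.2, 1.1]
gripper_width: 0.247
grasp_force: 59.4
[0.58001687 0.05784703 0.03923512] [[ 1.34428964e-01  9.90923104e-01 -5.06348579e-04]
 [ 9.90923083e-01 -1.34428645e-01  6.19031817e-04]] [array([0.58001687, 0.05784703, 0.03923512]), array([0.58001687, 0.05784703, 0.03923512]), array([0.58001687, 0.05784703, 0.03923512])]
```

```bash
python3 -m inch '[{"dx":0,"dy":0,"dz":-0.03,"rx":0,"ry":0,"rz":0},{"dx":0,"dy":0,"dz":-0.08,"rx":0,"ry":0,"rz":0},{"dx":0,"dy":0,"dz":-0.13,"rx":0,"ry":0,"rz":0},{"dx":-0.05,"dy":-0.01,"dz":-0.15,"rx":0,"ry":0,"rz":0},{"dx":-0.1,"dy":-0.03,"dz":-0.15,"rx":0,"ry":0,"rz":0}]'
python3 - <<'E'
from t import *
s=state();print(s["contact_force"],s["gripper_width"])
row([*Sb,.15],Ro.from_euler('z',-.283)*B)
E
```

```text
time: 14.1
tool_pos: [0.5469, -0.0189, 0.1622]
tool_rot: [0.002, 0.752, 0.659, 0.001]
contact_force: [-0.7, -1.3, -3.9]
gripper_width: 0.247
grasp_force: 59.9
[-0.68739227 -1.30637704 -3.93727677] 0.24720460431966446
row [-0.2319 -0.0411  0.0152] [ 0.0027 -0.      0.1005] dist 0.18883120705239304 ang 0.1508573744773818
```

```bash
python3 -m inch '[{"dx":-0.2319,"dy":-0.0411,"dz":0.0152,"rx":0.0027,"ry":0,"rz":0.1},{"dx":-0.2319,"dy":-0.0411,"dz":0.0152,"rx":0.0027,"ry":0,"rz":0.1},{"dx":-0.2319,"dy":-0.0411,"dz":0.0152,"rx":0.0027,"ry":0,"rz":0.1},{"dx":-0.2319,"dy":-0.0411,"dz":0.0152,"rx":0.0027,"ry":0,"rz":0.1},{"dx":-0.2319,"dy":-0.0411,"dz":0.0152,"rx":0.0027,"ry":0,"rz":0.1}]'
python3 -m inch '[{"dx":0,"dy":0,"dz":0,"rx":0,"ry":0,"rz":0},{"dx":0,"dy":0,"dz":0,"rx":0,"ry":0,"rz":0},{"dx":0,"dy":0,"dz":0,"rx":0,"ry":0,"rz":0},{"dx":0,"dy":0,"dz":0,"rx":0,"ry":0,"rz":0}]'
python3 - <<'E'
from t import *
row([*Sb,.11],Ro.from_euler('z',-.283)*B)
E
```

```text
time: 14.6
tool_pos: [0.4849, -0.2009, 0.1447]
tool_rot: [-0.004, 0.802, 0.597, -0.003]
contact_force: [0.8, 1.2, -3.9]
gripper_width: 0.25
grasp_force: 59.7
time: 15.0
tool_pos: [0.488, -0.1966, 0.1467]
tool_rot: [-0.002, 0.8, 0.6, -0.002]
contact_force: [-0.1, 0.3, -3.8]
gripper_width: 0.246
grasp_force: 59.7
row [-0.0016  0.0032  0.0458] [-0.0039 -0.      0.    ] dist 0.03675584739736538 ang 0.005796856940919951
```

```bash
python3 -m inch '[{"dx":-0.0016,"dy":0.0032,"dz":0.02,"rx":-0.0039,"ry":0,"rz":0},{"dx":-0.0016,"dy":0.0032,"dz":0.04,"rx":-0.0039,"ry":0,"rz":0},{"dx":-0.0016,"dy":0.0032,"dz":0.045,"rx":-0.0039,"ry":0,"rz":0},{"dx":-0.0016,"dy":0.0032,"dz":0.045,"rx":-0.0039,"ry":0,"rz":0},{"dx":-0.0016,"dy":0.0032,"dz":0.045,"rx":-0.0039,"ry":0,"rz":0}]'
python3 - <<'E'
from t import *
row([*Sb,.11],Ro.from_euler('z',-.283)*B)
E
python3 -m inch '[{"dx":0,"dy":0,"dz":0,"rx":0,"ry":0,"rz":0},{"dx":0,"dy":0,"dz":0,"rx":0,"ry":0,"rz":0}]'
python3 - <<'E'
from t import *
row([*Sb,.11],Ro.from_euler('z',-.283)*B)
# visual check: gear bottom vs stub in scene/side via predicted tooth disc bbox
for cam in("scene","side"):
    save(cam,cam+"7.png");print(cam,"stubtip",proj(cam,[*Sb,.066]),"collar",proj(cam,[*Sb,.03]),[np.round(d["bbox"]).tolist() for d in nets.boxes_of(cam,"gear")[:5]])
E
```

```text
time: 15.5
tool_pos: [0.4898, -0.1995, 0.111]
tool_rot: [0.0, 0.8, 0.6, 0.0]
contact_force: [-0.4, -0.3, -3.5]
gripper_width: 0.251
grasp_force: 59.6
row [ 0.0013 -0.0002  0.0012] [ 0.0003  0.0001 -0.0011] dist 0.0013969623673638983 ang 0.001654000597898718
time: 15.7
tool_pos: [0.4901, -0.1999, 0.1116]
tool_rot: [0.001, 0.8, 0.6, 0.0]
contact_force: [0.8, 0.5, -4.0]
gripper_width: 0.253
grasp_force: 59.6
row [ 0.0016 -0.0007  0.002 ] [ 0.0011  0.0003 -0.0012] dist 0.002113724524958178 ang 0.0025527865552696645
scene stubtip [215.57935618 284.66369415] collar [218.17787347 295.79243038] [[215.0, 279.0, 26.0, 27.0], [398.0, 269.0, 23.0, 36.0], [384.0, 223.0, 37.0, 32.0], [275.0, 218.0, 28.0, 35.0], [306.0, 163.0, 42.0, 38.0]]
side stubtip [304.56414248 308.45666467] collar [304.64482911 316.86967495] [[344.0, 201.0, 19.0, 26.0], [378.0, 219.0, 22.0, 19.0], [308.0, 299.0, 22.0, 30.0], [271.0, 244.0, 31.0, 33.0]]
```

```bash
python3 -m inch '[{"dx":0.0016,"dy":-0.0007,"dz":0.003,"rx":0,"ry":0,"rz":0},{"dx":0.0016,"dy":-0.0007,"dz":0.006,"rx":0,"ry":0,"rz":0},{"dx":0.0016,"dy":-0.0007,"dz":0.009,"rx":0,"ry":0,"rz":0}]'
python3 -m inch '[{"dx":0,"dy":0,"dz":0.003,"rx":0,"ry":0,"rz":0},{"dx":0,"dy":0,"dz":0.003,"rx":0,"ry":0,"rz":0}]'
python3 -m inch '[{"dx":0,"dy":0,"dz":0.003,"rx":0,"ry":0,"rz":0},{"dx":0,"dy":0,"dz":0.003,"rx":0,"ry":0,"rz":0}]'
```

```text
time: 16.2
tool_pos: [0.4893, -0.1981, 0.1032]
tool_rot: [0.0, 0.8, 0.6, -0.0]
contact_force: [0.0, -0.2, -3.6]
gripper_width: 0.249
grasp_force: 59.7
time: 16.4
tool_pos: [0.4892, -0.1983, 0.1007]
tool_rot: [0.0, 0.8, 0.6, -0.0]
contact_force: [0.3, -1.1, -4.6]
gripper_width: 0.247
grasp_force: 59.8
time: 16.6
tool_pos: [0.4896, -0.1988, 0.099]
tool_rot: [0.001, 0.8, 0.6, -0.0]
contact_force: [-0.4, -2.3, -3.4]
gripper_width: 0.252
grasp_force: 60.1
```

```bash
python3 -m inch '[{"dx":-0.0006,"dy":0,"dz":0.0025,"rx":0,"ry":0,"rz":0},{"dx":-0.0006,"dy":0,"dz":0.0025,"rx":0,"ry":0,"rz":0}]'
python3 -m inch '[{"dx":0,"dy":0,"dz":0.0025,"rx":0,"ry":0,"rz":0},{"dx":0,"dy":0,"dz":0.0025,"rx":0,"ry":0,"rz":0}]'
python3 -m inch '[{"dx":0,"dy":0,"dz":0.0025,"rx":0,"ry":0,"rz":0},{"dx":0,"dy":0,"dz":0.0025,"rx":0,"ry":0,"rz":0}]'
```

```text
time: 16.8
tool_pos: [0.4896, -0.1994, 0.0973]
tool_rot: [0.001, 0.8, 0.6, -0.0]
contact_force: [-0.5, -2.6, -0.4]
gripper_width: 0.25
grasp_force: 60.4
time: 17.0
tool_pos: [0.4893, -0.1996, 0.0949]
tool_rot: [0.001, 0.8, 0.6, -0.001]
contact_force: [-2.1, -4.9, -1.4]
gripper_width: 0.256
grasp_force: 60.2
time: 17.2
tool_pos: [0.4892, -0.1997, 0.0928]
tool_rot: [0.001, 0.8, 0.6, -0.001]
contact_force: [-0.7, -5.5, -1.4]
gripper_width: 0.244
grasp_force: 60.2
```

On the stub, with a slight side load of -5 N in y. I'll ease towards -y and continue.

```bash
python3 -m inch '[{"dx":-0.0013,"dy":-0.0002,"dz":0.0015,"rx":0,"ry":0,"rz":0},{"dx":-0.0013,"dy":-0.0002,"dz":0.0015,"rx":0,"ry":0,"rz":0}]'
python3 -m inch '[{"dx":-0.0008,"dy":0,"dz":0.003,"rx":0,"ry":0,"rz":0},{"dx":-0.0008,"dy":0,"dz":0.003,"rx":0,"ry":0,"rz":0}]'
python3 -m inch '[{"dx":0,"dy":0,"dz":0.0025,"rx":0,"ry":0,"rz":0},{"dx":0,"dy":0,"dz":0.0025,"rx":0,"ry":0,"rz":0}]'
```

```text
time: 17.4
tool_pos: [0.4888, -0.1998, 0.0912]
tool_rot: [0.0, 0.8, 0.6, 0.0]
contact_force: [0.0, -4.2, -3.1]
gripper_width: 0.25
grasp_force: 60.0
time: 17.6
tool_pos: [0.4885, -0.1999, 0.0884]
tool_rot: [-0.0, 0.8, 0.6, 0.0]
contact_force: [1.4, -2.9, -5.0]
gripper_width: 0.247
grasp_force: 59.8
time: 17.8
tool_pos: [0.4885, -0.1999, 0.0866]
tool_rot: [-0.0, 0.8, 0.6, 0.0]
contact_force: [0.8, -2.8, -4.5]
gripper_width: 0.242
grasp_force: 59.8
```

```bash
python3 -m inch '[{"dx":-0.0005,"dy":0,"dz":0.0025,"rx":0,"ry":0,"rz":0},{"dx":-0.0005,"dy":0,"dz":0.0025,"rx":0,"ry":0,"rz":0}]'
python3 -m inch '[{"dx":-0.0003,"dy":0,"dz":0.0025,"rx":0,"ry":0,"rz":0},{"dx":-0.0003,"dy":0,"dz":0.0025,"rx":0,"ry":0,"rz":0}]'
python3 -m inch '[{"dx":0,"dy":0,"dz":0.0015,"rx":0,"ry":0,"rz":0},{"dx":0,"dy":0,"dz":0.0015,"rx":0,"ry":0,"rz":0}]'
python3 -m inch '[{"dx":0,"dy":0,"dz":0.0013,"rx":0,"ry":0,"rz":0},{"dx":0,"dy":0,"dz":0.0013,"rx":0,"ry":0,"rz":0}]'
```

```text
time: 18.0
tool_pos: [0.4883, -0.2, 0.0845]
tool_rot: [-0.001, 0.8, 0.6, 0.0]
contact_force: [0.9, -0.4, -3.9]
gripper_width: 0.248
grasp_force: 59.9
time: 18.2
tool_pos: [0.4881, -0.2003, 0.0825]
tool_rot: [-0.001, 0.8, 0.6, -0.0]
contact_force: [0.8, -1.0, -3.9]
gripper_width: 0.247
grasp_force: 59.8
time: 18.4
tool_pos: [0.4884, -0.2006, 0.0817]
tool_rot: [-0.0, 0.8, 0.6, 0.0]
contact_force: [0.3, 0.4, -4.2]
gripper_width: 0.251
grasp_force: 59.8
time: 18.6
tool_pos: [0.4886, -0.2009, 0.0811]
tool_rot: [0.0, 0.8, 0.6, 0.0]
contact_force: [-0.8, 0.4, -2.6]
gripper_width: 0.252
grasp_force: 60.0
```

```bash
python3 -m inch '[{"dx":0,"dy":0,"dz":0.0015,"rx":0,"ry":0,"rz":0},{"dx":0,"dy":0,"dz":0.0015,"rx":0,"ry":0,"rz":0}]'
python3 -m inch '[{"dx":0,"dy":0,"dz":0.0008,"rx":0,"ry":0,"rz":0.02},{"dx":0,"dy":0,"dz":0.0008,"rx":0,"ry":0,"rz":0.02}]'
python3 -m inch '[{"dx":0,"dy":0,"dz":0,"rx":0,"ry":0,"rz":0.02},{"dx":0,"dy":0,"dz":0,"rx":0,"ry":0,"rz":0.02}]'
python3 -m inch '[{"dx":0,"dy":0,"dz":0,"rx":0,"ry":0,"rz":0.02},{"dx":0,"dy":0,"dz":0,"rx":0,"ry":0,"rz":0.02}]'
```

```text
time: 18.8
tool_pos: [0.4888, -0.201, 0.0807]
tool_rot: [0.0, 0.8, 0.6, 0.0]
contact_force: [-3.1, 2.3, 3.2]
gripper_width: 0.249
grasp_force: 60.8
time: 19.0
tool_pos: [0.4887, -0.2006, 0.0803]
tool_rot: [-0.0, 0.809, 0.587, 0.0]
contact_force: [-3.4, 2.8, 6.6]
gripper_width: 0.251
grasp_force: 61.3
time: 19.2
tool_pos: [0.4889, -0.2006, 0.08]
tool_rot: [0.0, 0.818, 0.575, 0.0]
contact_force: [-2.3, 2.9, 3.4]
gripper_width: 0.247
grasp_force: 60.9
time: 19.4
tool_pos: [0.4883, -0.2008, 0.0785]
tool_rot: [0.0, 0.826, 0.563, -0.0]
contact_force: [1.1, 0.3, -3.5]
gripper_width: 0.25
grasp_force: 59.7
```

It rested on the teeth, then dropped freely between them as it turned (Fz back to -3.5 N). I'll keep lowering gently, with a small to-and-fro turn.

```bash
python3 -m inch '[{"dx":0,"dy":0,"dz":0.002,"rx":0,"ry":0,"rz":0.01},{"dx":0,"dy":0,"dz":0.002,"rx":0,"ry":0,"rz":0.01}]'
python3 -m inch '[{"dx":0,"dy":0,"dz":0.002,"rx":0,"ry":0,"rz":-0.01},{"dx":0,"dy":0,"dz":0.002,"rx":0,"ry":0,"rz":-0.01}]'
python3 -m inch '[{"dx":0,"dy":0,"dz":0.002,"rx":0,"ry":0,"rz":0.005},{"dx":0,"dy":0,"dz":0.002,"rx":0,"ry":0,"rz":0.005}]'
python3 -c "
from h import *
print(state()['ft_torque'])"
```

```text
time: 19.6
tool_pos: [0.4881, -0.2007, 0.0767]
tool_rot: [-0.0, 0.831, 0.557, -0.0]
contact_force: [-0.6, -0.1, -4.1]
gripper_width: 0.252
grasp_force: 59.7
time: 19.8
tool_pos: [0.4883, -0.2008, 0.0755]
tool_rot: [-0.0, 0.826, 0.563, -0.0]
contact_force: [0.2, -0.5, -3.6]
gripper_width: 0.243
grasp_force: 59.8
time: 20.0
tool_pos: [0.4884, -0.2008, 0.074]
tool_rot: [-0.0, 0.829, 0.56, -0.0]
contact_force: [0.2, 0.6, -3.4]
gripper_width: 0.25
grasp_force: 59.7
[-0.01233006 -0.02332492  0.03975484]
```

```bash
python3 -m inch '[{"dx":0,"dy":0,"dz":0.002,"rx":0,"ry":0,"rz":0.003},{"dx":0,"dy":0,"dz":0.002,"rx":0,"ry":0,"rz":0.003}]'
python3 -m inch '[{"dx":0,"dy":0,"dz":0.002,"rx":0,"ry":0,"rz":-0.003},{"dx":0,"dy":0,"dz":0.002,"rx":0,"ry":0,"rz":-0.003}]'
python3 -m inch '[{"dx":0,"dy":0,"dz":0.0015,"rx":0,"ry":0,"rz":0},{"dx":0,"dy":0,"dz":0.0015,"rx":0,"ry":0,"rz":0}]'
python3 -m inch '[{"dx":0,"dy":0,"dz":0.0013,"rx":0,"ry":0,"rz":0},{"dx":0,"dy":0,"dz":0.0013,"rx":0,"ry":0,"rz":0}]'
```

```text
time: 20.2
tool_pos: [0.4884, -0.2008, 0.0724]
tool_rot: [-0.0, 0.83, 0.558, -0.0]
contact_force: [0.7, -0.3, -4.6]
gripper_width: 0.246
grasp_force: 59.7
time: 20.4
tool_pos: [0.4884, -0.2008, 0.0708]
tool_rot: [-0.0, 0.829, 0.56, -0.0]
contact_force: [-0.3, -0.0, -4.5]
gripper_width: 0.252
grasp_force: 59.7
time: 20.6
tool_pos: [0.4884, -0.2008, 0.0697]
tool_rot: [0.0, 0.829, 0.56, -0.0]
contact_force: [0.7, 0.9, -3.0]
gripper_width: 0.25
grasp_force: 59.7
time: 20.8
tool_pos: [0.4887, -0.201, 0.0692]
tool_rot: [0.0, 0.829, 0.56, 0.0]
contact_force: [-1.2, 0.8, -1.8]
gripper_width: 0.245
grasp_force: 59.9
```

```bash
python3 -m inch '[{"dx":0,"dy":0,"dz":0.0012,"rx":0,"ry":0,"rz":0},{"dx":0,"dy":0,"dz":0.0012,"rx":0,"ry":0,"rz":0}]'
python3 -m inch '[{"dx":0,"dy":0,"dz":0.001,"rx":0,"ry":0,"rz":0.005},{"dx":0,"dy":0,"dz":0.001,"rx":0,"ry":0,"rz":-0.005},{"dx":0,"dy":0,"dz":0.001,"rx":0,"ry":0,"rz":0}]'
```

```text
time: 21.0
tool_pos: [0.4887, -0.201, 0.0692]
tool_rot: [0.0, 0.829, 0.56, -0.0]
contact_force: [-4.0, 1.6, 4.3]
gripper_width: 0.251
grasp_force: 61.0
time: 21.3
tool_pos: [0.489, -0.2011, 0.0692]
tool_rot: [0.0, 0.828, 0.56, -0.0]
contact_force: [-4.1, 2.4, 8.0]
gripper_width: 0.244
grasp_force: 61.5
```

Hard stop at TCP z 0.0692, exactly home (30 mm seat plus 39.2 mm). I'll release and rise.

```bash
python3 -m inch '[{"dx":0,"dy":0,"dz":0,"rx":0,"ry":0,"rz":0},{"dx":0,"dy":0,"dz":0,"rx":0,"ry":0,"rz":0},{"dx":0,"dy":0,"dz":0,"rx":0,"ry":0,"rz":0},{"dx":0,"dy":0,"dz":0,"rx":0,"ry":0,"rz":0},{"dx":0,"dy":0,"dz":0,"rx":0,"ry":0,"rz":0}]' 1
python3 -m inch '[{"dx":0,"dy":0,"dz":-0.03,"rx":0,"ry":0,"rz":0},{"dx":0,"dy":0,"dz":-0.08,"rx":0,"ry":0,"rz":0},{"dx":0,"dy":0,"dz":-0.14,"rx":0,"ry":0,"rz":0},{"dx":0.02,"dy":0,"dz":-0.2,"rx":0,"ry":0,"rz":0},{"dx":0.05,"dy":0,"dz":-0.24,"rx":0,"ry":0,"rz":0}]'
python3 -m inch '[{"dx":0,"dy":0,"dz":0,"rx":0,"ry":0,"rz":0},{"dx":0,"dy":0,"dz":0,"rx":0,"ry":0,"rz":0},{"dx":0,"dy":0,"dz":0,"rx":0,"ry":0,"rz":0}]'
python3 - <<'E'
from t import *
im=save("wrist","w8.png");print([np.round(d["bbox"]).tolist()+[round(d["confidence"],2)] for d in nets.boxes_of("wrist","gear")[:3]])
print("predicted end-face corners at home:",[np.round(proj("wrist",[*(np.array([.4887,-.2])+Ro.from_euler('z',-.387).apply([a,b,0])[:2]),.104]),1).tolist() for a,b in((-.011,-.011),(.011,-.011),(.011,.011),(-.011,.011))])
g=im.max(2);u,v=proj("wrist",[.4887,-.2,.104]).astype(int);ref=np.median(g[v-3:v+4,u-3:u+4])
m=(abs(g.astype(int)-ref)<8).astype(np.uint8);m[:v-40]=0;m[v+40:]=0
n,l,st,ce=cv2.connectedComponentsWithStats(m,connectivity=4);k=l[v,u];print(u,v,st[k],ce[k],cv2.boxPoints(cv2.minAreaRect(np.argwhere(l==k)[:,::-1].astype(np.float32))))
E
```

```text
time: 21.8
tool_pos: [0.4885, -0.2009, 0.067]
tool_rot: [0.0, 0.829, 0.56, 0.0]
contact_force: [0.2, 0.0, 0.1]
gripper_width: 0.997
grasp_force: 0.0
time: 22.3
tool_pos: [0.5042, -0.1645, 0.2632]
tool_rot: [0.002, 0.829, 0.559, 0.001]
contact_force: [1.6, 0.7, 0.1]
gripper_width: 0.999
grasp_force: 0.0
time: 22.6
tool_pos: [0.5025, -0.1636, 0.2571]
tool_rot: [-0.001, 0.829, 0.56, -0.001]
contact_force: [0.2, -0.7, -1.0]
gripper_width: 1.002
grasp_force: 0.0
[[318.0, 250.0, 56.0, 63.0, 0.75], [156.0, 31.0, 86.0, 61.0, 0.7], [359.0, 217.0, 228.0, 189.0, 0.6]]
predicted end-face corners at home: [[303.3, 281.1], [330.3, 281.2], [330.7, 255.7], [303.2, 255.6]]
316 268 [304 257  27  22 535] [317.86168224 267.58878505] [[304. 257.]
 [330. 257.]
 [330. 278.]
 [304. 278.]]
```

The end face matches its predicted home position and size. Handing in.

```bash
python3 -c "
from plant import ticket
print(ticket.job_done())"
```

```text
the job is handed in; nothing more can be done
None
```

The drive gear is back on the stub, meshed with the big gear and fully home, then released; I handed the job in at about 23 s, with no verdict returned, and the tin, hammer, oil bottle and last were never touched.

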